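Level the marble pouring slab and hold the spirit level down

ROBOT

A 6-joint arm with a two-finger parallel gripper is mounted at the origin on the work surface. World frame = base frame: x ahead of the robot, y to its left, z up, the work surface at z = 0. Lengths are in m, angles in rad, forces in N, time in s.
With the tool pointing down it reaches from about 0.35 to 0.975 m from the base axis. Payload 4.9 kg.
Tool frame: the origin (TCP) lies midway between the tips of the shut fingers; the grasp point (between the pads) lies manip.tcp_to_grasp behind it (manip.tcp_to_grasp is the distance from the TCP to the grasp point, in m); z points along the fingers, y is the line along which they close (so a half turn about z gives the same grasp; the last joint's range is limited). The gripper opens to 85 mm and grips with 20 to 120 N. Pads are 22 mm wide; open, the fingers measure 114 mm over their backs; the gripper's body (76 mm by 85 mm) begins 54 mm behind the grasp point. The pads swing forward as they close: fully open they stand 13 mm farther back than shut.
Start: joints at [1.075, 0.053, 1.613, -0, 1.476, -0.119], TCP at [0.23, 0.581, 0.231] pointing down, gripper open.
Joint ranges: [-3.01, 3.01], [-1.01, 2.22], [0.06, 2.58], [-1.02, 4.17], [0.09, 2.62], [-3.14, 3.14]. Speed limits (rad/s): [2.57, 2.57, 3.14, 3.14, 3.14, 3.14].

INTERFACE

Orientations are given as a unit quaternion [w, x, y, z].
In Python, from plant import manip, grab_frame, calibration, job_done gives the robot as it stands.
- The arm moves only by the tool send_rows, never from a script. Its argument "rows" is a list of rows, each an object of numbers: "x", "y", "z": the shift along the tool's x, y, z normalised to -1 to 1, where 1 is 15 cm; "wx", "wy", "wz": the turn, a rotation vector about the tool's x, y, z normalised to -1 to 1, where 1 is pi/4 rad; "hand": the opening, from -1 (shut) to 1 (fully open). In form: [{"x": .., "y": .., "z": .., "wx": .., "wy": .., "wz": .., "hand": ..}, ...]. A call has exactly 10 rows; each row shifts and turns the commanded pose from where the row before left it, along the tool's axes as they then stand; what a row does not reach is not made up. A row lasts 1/12 s, in which the tool goes at most 41.7 mm and 7.16 degrees, less where a joint would pass 70% of its speed; a pose out of reach is approached as far as the arm can. A call with a number of a shift or a turn outside -1 to 1 is refused whole. A call with a gripper value outside its range is refused whole. The fingers move at their own pace and stop on an object; the grip force is fixed at half the most. Time passes only in rows, so rows that do not move let the fingers close, or fill a call up. It gives the time, the measured TCP pose, the force, the opening and the grip force at its end, in the units of the state.
- manip.state(): the state, without advancing time (a new reading comes with each control period).
- grab_frame(name): name is "side" or "top"; returns the picture (420x560x3 uint8, blue, green, red); there is no depth.
- calibration(name): a dict with "camera_matrix" (3x3 intrinsics, pixels), "R" (3x3) and "t" (3): a world point X has camera coordinates R X + t. Camera axes: x right, y down, z forward; pixel columns grow to the right and rows downward; lengths in m; the calibration is good to about 2 mm. A picture is of the moment at which its call begins. calibration takes no time and is no camera call.
- job_done(): hands the job in; it is judged then, once.
The state is a dict: "time": time; "joint_pos": joint angles; "joint_vel": joint speeds; "joint_efforts": joint torques, N m; "tool_pos": TCP position; "tool_rot": TCP orientation; "contact_force": force on the tool from outside, world axes, zero at the start; "ft_torque": the same for the moment, N m; "gripper_width": opening from 0.0 (shut) to 1.0 (fully open); "grasp_force": force on a finger pad.
Only numpy, scipy, OpenCV 4.12 (cv2) and the standard library are available. Lean on these libraries where they do the work, as an engineer would, in place of code of your own. Each camera call takes 0.05 s, during which the arm holds its last target. There are 200 camera calls.

TASK

The marble slab for pouring chocolate stands out of level: lay the yellow spirit level on the middle of the marble, along its length, and let go of it; then turn the black star knob of the levelling foot until the bubble sits centred between its two black lines. Then press the spirit level firmly (about 10 N) down onto the marble from above and finish while still pressing it, the bubble still between the lines, so that the lock nut of the foot can be tightened meanwhile. Leave the bowl, the mug and the steel bar where they are.

Things in the scene. Friction and masses are not known exactly. Their poses are not given: they have to be found in the camera images.
- slab: White marble slab, 300 x 200 x 16 mm, in a steel frame. Origin: centre of its top face, 50 mm above the worktop when level; x along its length to the screw foot, z up. It rocks about two fixed rubber feet (130 mm from the origin towards -x); a steel tongue at the +x end hangs on the screw foot. It moves only as the foot turns, not when pressed. It starts 4 to 11 mrad out of level.
- foot: Levelling foot: black star knob, 36 mm across, 24 mm high (54 to 78 mm above the worktop) on an upright screw; stays at its height, free space 37 mm to the marble. Origin: knob centre, 66 mm up, 205 mm along slab x. Grip from above (turns at 0.06 N m). Clockwise from above lifts this end: 3.8 mrad of tilt per rad (8 mm a turn). Over 1.2 rad of travel beyond level, either way.
- level: Yellow spirit level, 160 x 22 x 42 mm (x, y, z), about 0.2 kg, black ends, flat sides and top, standing loose on the worktop on its narrow base. Origin: centre of its underside, x along its length. In the middle of its top a yellow-green vial in a 48 mm long window, with two black lines 9.5 mm each side of the level's middle. Either way round is right.
- bubble_mid (a point): Middle of the pale bubble (14 mm long) in the level's vial, 37 mm above the level's underside. It runs along the level's x towards the higher end, at most 13 mm each way: 1.2 mm per mrad of tilt, so 4.6 mm per rad of the foot's knob with the level along the slab. x = 0 in the level's frame is the centre. It needs about 1 s to settle.
- bowl: Steel bowl, 120 mm across, 60 mm high, loose; bystander. Origin: centre of its underside.
- bar: Steel confectioner's bar (frames poured caramel), 220 x 12 x 12 mm, loose on the worktop; bystander. Origin: centre of its underside, x along its length.
- mug: White mug, 80 mm across, 95 mm high, handle to its +y, loose; bystander. Origin: centre of its underside.
Mind the look-alikes: they are no part of the job. Of the things like the level, leave any that is pink or turquoise; of the rest the smaller one is meant.

How it is judged:
By the outcome, as a careful person would: the job done as asked, in the order asked, and still so for the second after the job is handed in, while the arm keeps its last pose, push and grip.
It also fails if it takes over 64 s, if anything falls off the work surface, if the arm or the gripper's body presses on something with over 40 N, if the wrist force passes 120 N, or if a joint passes its speed limit or range.

## Working session

There is one attempt and no reset: what is moved stays moved. The work goes in short steps, Python scripts to look and compute and a tool call to move; the robot and the scene stay as the last step left them, time stands still between calls to the robot, and variables do not carry over. Pictures are saved under pics/ and viewed, at most 10 in all, crops included, and the job is handed in when it is done.

Besides the shell and the picture viewer there is one more tool, called after "Call:" as a command line: name --argument value ..., lists and objects as JSON in quotes. send_rows: Moves the arm, as the interface text tells. Scaled input: -1 to 1 covers 15 cm each way for a shift and pi/4 rad each way for a turn. Its arguments: {"type":"object","properties":{"rows":{"type":"array","items":{"type":"object","properties":{"x":{"type":"number","minimum":-1,"maximum":1},"y":{"type":"number","minimum":-1,"maximum":1},"z":{"type":"number","minimum":-1,"maximum":1},"wx":{"type":"number","minimum":-1,"maximum":1},"wy":{"type":"number","minimum":-1,"maximum":1},"wz":{"type":"number","minimum":-1,"maximum":1},"hand":{"type":"number"}}}}},"required":["rows"]}

```bash
mkdir -p pics; ls
python3 - <<'E'
from plant import manip, grab_frame, calibration
import cv2,numpy as np
a=grab_frame("top");b=grab_frame("side")
cv2.imwrite("pics/top0.png",a);cv2.imwrite("pics/side0.png",b)
for n in("top","side"):
    c=calibration(n);print(n,np.round(c["camera_matrix"],1).tolist(),np.round(c["R"],3).tolist(),np.round(c["t"],3).tolist())
print(manip.state(),manip.tcp_to_grasp)
E
```

```text
pics
top [[402.7, 0.0, 280.8], [0.0, 402.7, 208.4], [0.0, 0.0, 1.0]] [[0.006, -1.0, -0.003], [-0.991, -0.006, -0.132], [0.132, 0.003, -0.991]] [-0.035, 0.498, 1.214]
side [[493.0, 0.0, 279.8], [0.0, 493.0, 210.9], [0.0, 0.0, 1.0]] [[-0.999, -0.022, -0.024], [0.005, 0.614, -0.789], [0.032, -0.789, -0.614]] [0.487, 0.082, 1.683]
{'time': 0.1, 'joint_pos': array([ 1.07499979e+00,  5.33340513e-02,  1.61419429e+00, -9.35152279e-06,
        1.47601986e+00, -1.18997330e-01]), 'joint_vel': array([-0.00074746, -0.00199765, -0.00146361,  0.00147424, -0.0025534 ,
        0.00150953]), 'joint_efforts': array([-3.68760766e-04, -3.94899166e+01, -3.71365678e+01, -1.69870127e-04,
        3.99703276e-03, -2.28409658e-05]), 'tool_pos': array([0.22968617, 0.58063536, 0.23013672]), 'tool_rot': array([-2.91417719e-04,  1.87286529e-01,  9.82304841e-01, -9.33349787e-04]), 'contact_force': array([-0.83839587,  0.02060339, -0.19217558]), 'ft_torque': array([-0.01099231, -0.00643452,  0.07108019]), 'grasp_force': 0.0, 'gripper_width': 1.0009210798742973} 0.0187
```

View pics/top0.png

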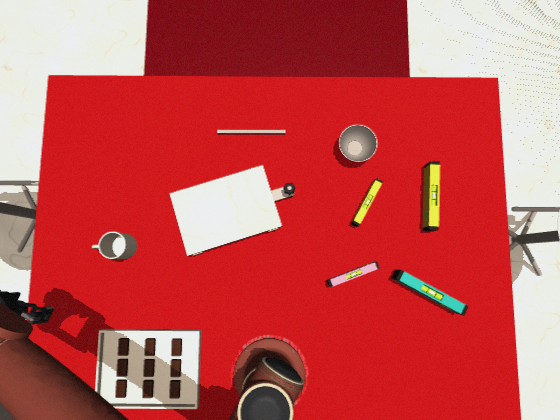

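View pics/side0.png

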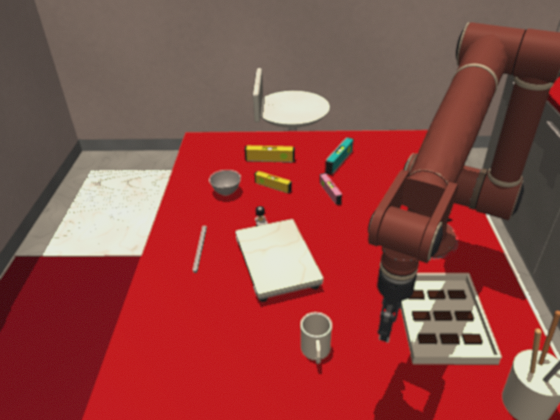

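Candidates in the top view: a small yellow level at (367,202), a large yellow one at (431,195), a pink one at (353,274) and a turquoise one at (431,292). The small yellow at (367,202) fits: it is neither pink nor turquoise, and it is about 160 mm long against about 200 mm for the other yellow. The slab is at (227,210), with the knob at (289,189).

```bash
cat > h.py <<'E'
from plant import manip, grab_frame, calibration
import cv2,numpy as np
def ray(n,uv,z):
    c=calibration(n);R=np.array(c["R"]);t=np.array(c["t"]);K=np.array(c["camera_matrix"])
    C=-R.T@t;d=R.T@np.linalg.inv(K)@np.array([uv[0],uv[1],1.]);return C+d*(z-C[2])/d[2]
def px(n,X):
    c=calibration(n);p=np.array(c["camera_matrix"])@(np.array(c["R"])@X+c["t"]);return p[:2]/p[2]
def blobs(m,amin=100):
    cs,_=cv2.findContours(m.astype(np.uint8),cv2.RETR_EXTERNAL,cv2.CHAIN_APPROX_NONE)
    return [c for c in cs if cv2.contourArea(c)>amin]
def pose():
    s=manip.state();w,x,y,z=s["tool_rot"];from scipy.spatial.transform import Rotation as Ro
    return s,Ro.from_quat([x,y,z,w]).as_matrix()
E
python3 - <<'E'
from h import *
a=cv2.imread("pics/top0.png");hsv=cv2.cvtColor(a,cv2.COLOR_BGR2HSV)
H,S,V=[hsv[...,i].astype(int) for i in range(3)]
red=((H<8)|(H>172))&(S>150)&(V>60)
nr=~red
def rect(x0,y0,x1,y1,z,lab):
    m=np.zeros(nr.shape,bool);m[y0:y1,x0:x1]=nr[y0:y1,x0:x1]
    c=max(blobs(m,20),key=cv2.contourArea)
    r=cv2.minAreaRect(c);P=np.array([ray("top",p,z)[:2] for p in cv2.boxPoints(r)])
    e=P[1]-P[0];f=P[2]-P[1];l=e if np.linalg.norm(e)>np.linalg.norm(f) else f
    print(lab,r[0],P.mean(0).round(4),"sides",np.linalg.norm(e).round(4),np.linalg.norm(f).round(4),"yaw",np.degrees(np.arctan2(l[1],l[0])).round(2))
rect(340,170,395,235,.042,"level");rect(412,150,450,240,.042,"big")
m=(S<90)&(V>150);m[:155]=0;m[262:]=0;m[:,:160]=0;m[:,284:]=0
c=max(blobs(m),key=cv2.contourArea);r=cv2.minAreaRect(c)
P=np.array([ray("top",p,.05)[:2] for p in cv2.boxPoints(r)])
print("slab",P.round(4).tolist(),P.mean(0),[np.linalg.norm(P[i]-P[i-1]).round(4) for i in range(4)])
k=(V<70)&nr;k[:175]=0;k[205:]=0;k[:,:275]=0;k[:,302:]=0
c=max(blobs(k,10),key=cv2.contourArea);(u,v),rr=cv2.minEnclosingCircle(c);print("knob",u,v,rr,ray("top",(u,v),.072))
for n in("top","side"):
    cc=calibration(n);print(n,(-np.array(cc["R"]).T@cc["t"]).round(3))
big=np.hstack([cv2.resize(a[165:245,335:415],(480,480),interpolation=cv2.INTER_CUBIC)[:,:390],cv2.resize(a[150:230,240:308],(408,480),interpolation=cv2.INTER_CUBIC)])
cv2.imwrite("pics/crop1.png",big)
E
```

```text
level (366.5367431640625, 202.2890167236328) [ 0.5179 -0.296 ] sides 0.1635 0.0287 yaw -28.85
big (431.1654052734375, 195.56790161132812) [ 0.5407 -0.4954] sides 0.2165 0.0516 yaw -3.36
slab [[0.5401, 0.3155], [0.6444, -0.0099], [0.448, -0.0704], [0.3478, 0.2489]] [0.49508039 0.12103013] [np.float64(0.2035), np.float64(0.3417), np.float64(0.2055), np.float64(0.3346)]
knob 289.0 188.36363220214844 5.72448205947876 [ 0.55400407 -0.05639063  0.072     ]
top [ 0.334 -0.036  1.269]
side [0.432 1.288 1.109]
```

View pics/crop1.png

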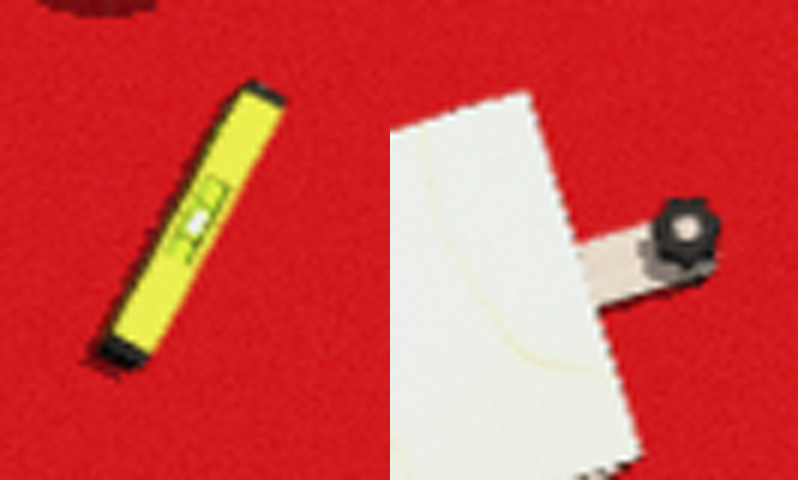

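Run:
```python
from h import *
a=cv2.imread("pics/top0.png");hsv=cv2.cvtColor(a,cv2.COLOR_BGR2HSV)
H,S,V=[hsv[...,i].astype(int) for i in range(3)]
m=(S<90)&(V>150);m[:155]=0;m[262:]=0;m[:,:160]=0;m[:,284:]=0
m=cv2.morphologyEx(m.astype(np.uint8),cv2.MORPH_OPEN,np.ones((25,25)))
m2=(H>18)&(H<50)&(S>120)&(V>170);m2[:170]=0;m2[235:]=0;m2[:,:340]=0;m2[:,395:]=0
for lab,mm,z in(("slab",m,.05),("level",m2,.042)):
    r=cv2.minAreaRect(max(blobs(mm,20),key=cv2.contourArea))
    P=np.array([ray("top",p,z)[:2] for p in cv2.boxPoints(r)]);e=P[1]-P[0];f=P[2]-P[1];l=e if e@e>f@f else f
    print(lab,r,P.mean(0).round(4),np.linalg.norm(e),np.linalg.norm(f),np.degrees(np.arctan2(l[1],l[0])))
k=ray("top",(289.2,188),.078);print("knob",k)
# side view knob & level check
print("side px knob",px("side",k),"level",px("side",np.array([.517,-.298,.042])))
s,R=pose();print(R.round(3))
```

```text
slab ((226.27243041992188, 209.46493530273438), (64.592529296875, 102.05474853515625), 73.20162963867188) [0.4927 0.1342] 0.31357798762883643 0.200716308991607 -72.48402866209241
level ((367.3807373046875, 201.435791015625), (7.179226398468018, 45.37813186645508), 28.300756454467773) [ 0.5204 -0.2986] 0.14266270289651245 0.02203431912553412 -28.87308884900055
knob [ 0.5540112  -0.05688512  0.078     ]
side px knob [260.22253328 207.50361445] level [273.54070406 176.93016049]
[[-0.93   0.368 -0.001]
 [ 0.368  0.93  -0.002]
 [ 0.    -0.002 -1.   ]]
```

Call:
send_rows --rows '[{"wz": 0.081, "hand": 1}, {"wz": 0.081, "hand": 1}, {"x": -0.19, "y": -0.175, "hand": 1}, {"x": -0.19, "y": -0.175, "hand": 1}, {"x": -0.19, "y": -0.175, "hand": 1}, {"x": -0.19, "y": -0.175, "hand": 1}, {"x": -0.19, "y": -0.175, "hand": 1}, {"x": -0.19, "y": -0.175, "hand": 1}, {"x": -0.19, "y": -0.175, "hand": 1}, {"x": -0.19, "y": -0.175, "hand": 1}]'

```text
invalid input at $.rows[0]: expected keys x, y, z, wx, wy, wz, hand
```

Call:
send_rows --rows '[{"x": -0.19, "y": -0.175, "hand": 1}, {"x": -0.19, "y": -0.175, "hand": 1}, {"x": -0.19, "y": -0.175, "hand": 1}, {"x": -0.19, "y": -0.175, "hand": 1}, {"x": -0.19, "y": -0.175, "hand": 1}, {"x": -0.19, "y": -0.175, "hand": 1}, {"x": -0.19, "y": -0.175, "hand": 1}, {"x": -0.19, "y": -0.175, "hand": 1}, {"x": -0.19, "y": -0.175, "hand": 1}, {"x": -0.19, "y": -0.175, "hand": 1}]'

```text
invalid input at $.rows[0]: expected keys x, y, z, wx, wy, wz, hand
```

Call:
send_rows --rows '[{"x": 0, "y": 0, "z": 0, "wx": 0, "wy": 0, "wz": 0.081, "hand": 1}, {"x": 0, "y": 0, "z": 0, "wx": 0, "wy": 0, "wz": 0.081, "hand": 1}, {"x": -0.19, "y": -0.175, "z": 0, "wx": 0, "wy": 0, "wz": 0, "hand": 1}, {"x": -0.19, "y": -0.175, "z": 0, "wx": 0, "wy": 0, "wz": 0, "hand": 1}, {"x": -0.19, "y": -0.175, "z": 0, "wx": 0, "wy": 0, "wz": 0, "hand": 1}, {"x": -0.19, "y": -0.175, "z": 0, "wx": 0, "wy": 0, "wz": 0, "hand": 1}, {"x": -0.19, "y": -0.175, "z": 0, "wx": 0, "wy": 0, "wz": 0, "hand": 1}, {"x": -0.19, "y": -0.175, "z": 0, "wx": 0, "wy": 0, "wz": 0, "hand": 1}, {"x": -0.19, "y": -0.175, "z": 0, "wx": 0, "wy": 0, "wz": 0, "hand": 1}, {"x": -0.19, "y": -0.175, "z": 0, "wx": 0, "wy": 0, "wz": 0, "hand": 1}]'

```text
time: 0.93
tool_pos: [0.328, 0.2853, 0.2308]
tool_rot: [-0.0, 0.249, 0.969, -0.0]
contact_force: [1.1, -0.4, 1.0]
gripper_width: 0.994
grasp_force: 0.0
```

Call:
send_rows --rows '[{"x": -0.19, "y": -0.175, "z": 0, "wx": 0, "wy": 0, "wz": 0, "hand": 1}, {"x": -0.19, "y": -0.175, "z": 0, "wx": 0, "wy": 0, "wz": 0, "hand": 1}, {"x": -0.19, "y": -0.175, "z": 0, "wx": 0, "wy": 0, "wz": 0, "hand": 1}, {"x": -0.19, "y": -0.175, "z": 0, "wx": 0, "wy": 0, "wz": 0, "hand": 1}, {"x": -0.19, "y": -0.175, "z": 0, "wx": 0, "wy": 0, "wz": 0, "hand": 1}, {"x": -0.19, "y": -0.175, "z": 0, "wx": 0, "wy": 0, "wz": 0, "hand": 1}, {"x": -0.19, "y": -0.175, "z": 0, "wx": 0, "wy": 0, "wz": 0, "hand": 1}, {"x": -0.19, "y": -0.175, "z": 0, "wx": 0, "wy": 0, "wz": 0, "hand": 1}, {"x": -0.19, "y": -0.175, "z": 0, "wx": 0, "wy": 0, "wz": 0, "hand": 1}, {"x": -0.19, "y": -0.175, "z": 0, "wx": 0, "wy": 0, "wz": 0, "hand": 1}]'

```text
time: 1.77
tool_pos: [0.4509, -0.0824, 0.231]
tool_rot: [-0.0, 0.25, 0.968, 0.0]
contact_force: [0.6, 0.3, -0.1]
gripper_width: 1.002
grasp_force: 0.0
```

Call:
send_rows --rows '[{"x": -0.183, "y": -0.172, "z": 0, "wx": 0, "wy": 0, "wz": 0, "hand": 1}, {"x": -0.183, "y": -0.172, "z": 0, "wx": 0, "wy": 0, "wz": 0, "hand": 1}, {"x": -0.183, "y": -0.172, "z": 0, "wx": 0, "wy": 0, "wz": 0, "hand": 1}, {"x": -0.183, "y": -0.172, "z": 0, "wx": 0, "wy": 0, "wz": 0, "hand": 1}, {"x": -0.183, "y": -0.172, "z": 0, "wx": 0, "wy": 0, "wz": 0, "hand": 1}, {"x": -0.183, "y": -0.173, "z": 0, "wx": 0, "wy": 0, "wz": 0, "hand": 1}, {"x": 0, "y": 0, "z": 0.2, "wx": 0, "wy": 0, "wz": 0, "hand": 1}, {"x": 0, "y": 0, "z": 0.25, "wx": 0, "wy": 0, "wz": 0, "hand": 1}, {"x": 0, "y": 0, "z": 0.25, "wx": 0, "wy": 0, "wz": 0, "hand": 1}, {"x": 0, "y": 0, "z": 0.2, "wx": 0, "wy": 0, "wz": 0, "hand": 1}]'

```text
time: 2.6
tool_pos: [0.519, -0.295, 0.0928]
tool_rot: [-0.001, 0.25, 0.968, 0.001]
contact_force: [-0.6, 0.2, -0.9]
gripper_width: 0.998
grasp_force: 0.0
```

Run:
```python
from h import *
a=grab_frame("top");b=grab_frame("side")
big=np.hstack([cv2.resize(a[150:250,320:420],(400,400),interpolation=cv2.INTER_CUBIC),cv2.resize(b[120:220,220:320],(400,400),interpolation=cv2.INTER_CUBIC)])
cv2.imwrite("pics/c2.png",big)
s,R=pose();print(s["tool_pos"],R.round(3).tolist())
```

```text
[ 0.51589732 -0.29247812  0.08872243] [[-0.875, 0.483, -0.011], [0.483, 0.876, 0.008], [0.014, 0.002, -1.0]]
```

View pics/c2.png

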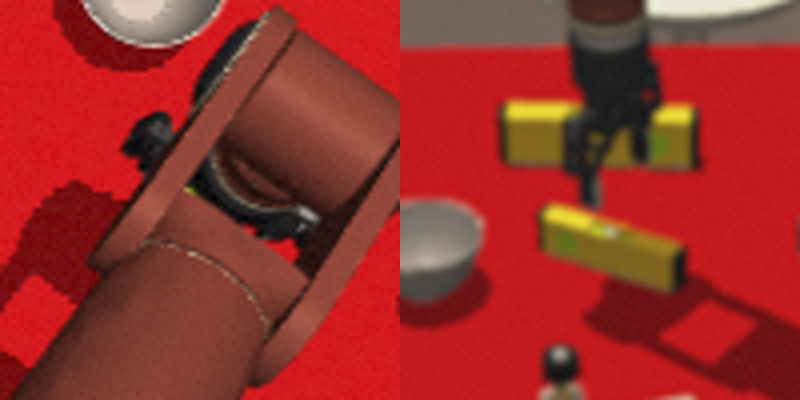

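The crops show the open gripper above the small level, straddling it (level in the right crop at about (610,248)).

Call:
send_rows --rows '[{"x": 0, "y": 0, "z": 0.08, "wx": 0, "wy": 0, "wz": 0, "hand": 1}, {"x": 0, "y": 0, "z": 0.08, "wx": 0, "wy": 0, "wz": 0, "hand": 1}, {"x": 0, "y": 0, "z": 0.08, "wx": 0, "wy": 0, "wz": 0, "hand": 1}, {"x": 0, "y": 0, "z": 0.08, "wx": 0, "wy": 0, "wz": 0, "hand": 1}, {"x": 0, "y": 0, "z": 0.08, "wx": 0, "wy": 0, "wz": 0, "hand": 1}, {"x": 0, "y": 0, "z": 0.05, "wx": 0, "wy": 0, "wz": 0, "hand": 1}, {"x": 0, "y": 0, "z": 0, "wx": 0, "wy": 0, "wz": 0, "hand": 1}, {"x": 0, "y": 0, "z": 0, "wx": 0, "wy": 0, "wz": 0, "hand": 1}, {"x": 0, "y": 0, "z": 0, "wx": 0, "wy": 0, "wz": 0, "hand": 1}, {"x": 0, "y": 0, "z": 0, "wx": 0, "wy": 0, "wz": 0, "hand": 1}]'

```text
time: 3.53
tool_pos: [0.521, -0.296, 0.0298]
tool_rot: [0.001, 0.249, 0.968, -0.0]
contact_force: [0.6, -0.5, 0.5]
gripper_width: 1.0
grasp_force: 0.0
```

Call:
send_rows --rows '[{"x": 0, "y": 0, "z": 0.07, "wx": 0, "wy": 0, "wz": 0, "hand": 1}, {"x": 0, "y": 0, "z": 0.07, "wx": 0, "wy": 0, "wz": 0, "hand": 1}, {"x": 0, "y": 0, "z": 0, "wx": 0, "wy": 0, "wz": 0, "hand": 1}, {"x": 0, "y": 0, "z": 0, "wx": 0, "wy": 0, "wz": 0, "hand": -1}, {"x": 0, "y": 0, "z": 0, "wx": 0, "wy": 0, "wz": 0, "hand": -1}, {"x": 0, "y": 0, "z": 0, "wx": 0, "wy": 0, "wz": 0, "hand": -1}, {"x": 0, "y": 0, "z": 0, "wx": 0, "wy": 0, "wz": 0, "hand": -1}, {"x": 0, "y": 0, "z": 0, "wx": 0, "wy": 0, "wz": 0, "hand": -1}, {"x": 0, "y": 0, "z": 0, "wx": 0, "wy": 0, "wz": 0, "hand": -1}, {"x": 0, "y": 0, "z": 0, "wx": 0, "wy": 0, "wz": 0, "hand": -1}]'

```text
time: 4.37
tool_pos: [0.5208, -0.296, 0.0084]
tool_rot: [0.001, 0.249, 0.968, -0.0]
contact_force: [-0.5, -0.7, 1.7]
gripper_width: 0.251
grasp_force: 59.4
```

Call:
send_rows --rows '[{"x": 0, "y": 0, "z": -0.2, "wx": 0, "wy": 0, "wz": 0, "hand": -1}, {"x": 0, "y": 0, "z": -0.25, "wx": 0, "wy": 0, "wz": 0, "hand": -1}, {"x": 0, "y": 0, "z": -0.25, "wx": 0, "wy": 0, "wz": 0.121, "hand": -1}, {"x": 0, "y": 0, "z": -0.2, "wx": 0, "wy": 0, "wz": 0.121, "hand": -1}, {"x": 0, "y": 0, "z": -0.1, "wx": 0, "wy": 0, "wz": 0.121, "hand": -1}, {"x": 0, "y": 0, "z": 0, "wx": 0, "wy": 0, "wz": 0.121, "hand": -1}, {"x": 0, "y": 0, "z": 0, "wx": 0, "wy": 0, "wz": 0.121, "hand": -1}, {"x": 0, "y": 0, "z": 0, "wx": 0, "wy": 0, "wz": 0.121, "hand": -1}, {"x": 0, "y": 0, "z": 0, "wx": 0, "wy": 0, "wz": 0.121, "hand": -1}, {"x": 0, "y": 0, "z": 0, "wx": 0, "wy": 0, "wz": 0.12, "hand": -1}]'

```text
time: 5.2
tool_pos: [0.5197, -0.295, 0.1566]
tool_rot: [-0.001, 0.592, 0.806, 0.0]
contact_force: [0.3, 0.9, -3.1]
gripper_width: 0.249
grasp_force: 59.3
```

Call:
send_rows --rows '[{"x": 0.15, "y": 0.037, "z": 0, "wx": 0, "wy": 0, "wz": 0, "hand": -1}, {"x": 0.24, "y": 0.06, "z": 0, "wx": 0, "wy": 0, "wz": 0, "hand": -1}, {"x": 0.24, "y": 0.06, "z": 0, "wx": 0, "wy": 0, "wz": 0, "hand": -1}, {"x": 0.24, "y": 0.06, "z": 0, "wx": 0, "wy": 0, "wz": 0, "hand": -1}, {"x": 0.24, "y": 0.06, "z": 0, "wx": 0, "wy": 0, "wz": 0, "hand": -1}, {"x": 0.24, "y": 0.06, "z": 0, "wx": 0, "wy": 0, "wz": 0, "hand": -1}, {"x": 0.24, "y": 0.06, "z": 0, "wx": 0, "wy": 0, "wz": 0, "hand": -1}, {"x": 0.24, "y": 0.06, "z": 0, "wx": 0, "wy": 0, "wz": 0, "hand": -1}, {"x": 0.24, "y": 0.06, "z": 0, "wx": 0, "wy": 0, "wz": 0, "hand": -1}, {"x": 0.24, "y": 0.06, "z": 0, "wx": 0, "wy": 0, "wz": 0, "hand": -1}]'

```text
time: 6.03
tool_pos: [0.4968, 0.0627, 0.1569]
tool_rot: [-0.001, 0.591, 0.807, -0.0]
contact_force: [0.5, -0.2, -2.6]
gripper_width: 0.251
grasp_force: 59.2
```

Call:
send_rows --rows '[{"x": 0.24, "y": 0.06, "z": 0, "wx": 0, "wy": 0, "wz": 0, "hand": -1}, {"x": 0.2, "y": 0.05, "z": 0, "wx": 0, "wy": 0, "wz": 0, "hand": -1}, {"x": 0.06, "y": 0.01, "z": 0, "wx": 0, "wy": 0, "wz": 0, "hand": -1}, {"x": 0, "y": 0, "z": 0.1, "wx": 0, "wy": 0, "wz": 0, "hand": -1}, {"x": 0, "y": 0, "z": 0.15, "wx": 0, "wy": 0, "wz": 0, "hand": -1}, {"x": 0, "y": 0, "z": 0.1, "wx": 0, "wy": 0, "wz": 0, "hand": -1}, {"x": 0, "y": 0, "z": 0, "wx": 0, "wy": 0, "wz": 0, "hand": -1}, {"x": 0, "y": 0, "z": 0, "wx": 0, "wy": 0, "wz": 0, "hand": -1}, {"x": 0, "y": 0, "z": 0, "wx": 0, "wy": 0, "wz": 0, "hand": -1}, {"x": 0, "y": 0, "z": 0, "wx": 0, "wy": 0, "wz": 0, "hand": -1}]'

```text
time: 6.87
tool_pos: [0.4935, 0.1377, 0.1068]
tool_rot: [0.001, 0.591, 0.807, 0.001]
contact_force: [-0.2, 0.2, -2.7]
gripper_width: 0.248
grasp_force: 59.2
```

Run:
```python
from h import *
a=grab_frame("top");b=grab_frame("side")
big=np.hstack([cv2.resize(a[150:280,160:310],(420,364),interpolation=cv2.INTER_CUBIC),cv2.resize(b[190:310,210:340],(380,364),interpolation=cv2.INTER_CUBIC)])
cv2.imwrite("pics/c3.png",big)
s,R=pose();print(s["tool_pos"],R.round(3).tolist(),s["contact_force"],s["joint_pos"])
```

```text
[0.49348487 0.13773391 0.1067425 ] [[-0.302, 0.953, 0.002], [0.953, 0.302, 0.0], [-0.0, 0.002, -1.0]] [-0.44917289 -0.32249582 -2.56669367] [ 1.26855992e-01 -1.08430624e-01  1.98643823e+00 -2.47580387e-05
  1.26113667e+00 -1.80103940e-01]
```

View pics/c3.png

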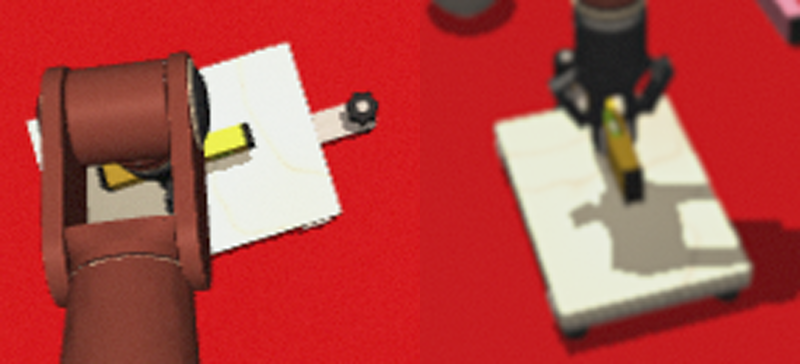

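The level is held over the slab, along its length. In the top crop its ends are at about (105,178) and (250,135), parallel to the slab.

Call:
send_rows --rows '[{"x": 0, "y": 0, "z": 0.08, "wx": 0, "wy": 0, "wz": 0, "hand": -1}, {"x": 0, "y": 0, "z": 0.1, "wx": 0, "wy": 0, "wz": 0, "hand": -1}, {"x": 0, "y": 0, "z": 0.08, "wx": 0, "wy": 0, "wz": 0, "hand": -1}, {"x": 0, "y": 0, "z": 0.03, "wx": 0, "wy": 0, "wz": 0, "hand": -1}, {"x": 0, "y": 0, "z": 0.01, "wx": 0, "wy": 0, "wz": 0, "hand": -1}, {"x": 0, "y": 0, "z": 0.005, "wx": 0, "wy": 0, "wz": 0, "hand": -1}, {"x": 0, "y": 0, "z": 0.005, "wx": 0, "wy": 0, "wz": 0, "hand": -1}, {"x": 0, "y": 0, "z": 0, "wx": 0, "wy": 0, "wz": 0, "hand": -1}, {"x": 0, "y": 0, "z": 0, "wx": 0, "wy": 0, "wz": 0, "hand": -1}, {"x": 0, "y": 0, "z": 0, "wx": 0, "wy": 0, "wz": 0, "hand": -1}]'

```text
time: 7.8
tool_pos: [0.493, 0.1379, 0.0594]
tool_rot: [0.0, 0.591, 0.807, 0.0]
contact_force: [0.6, 0.1, -2.6]
gripper_width: 0.249
grasp_force: 59.2
```

Call:
send_rows --rows '[{"x": 0, "y": 0, "z": 0.004, "wx": 0, "wy": 0, "wz": 0, "hand": -1}, {"x": 0, "y": 0, "z": 0.004, "wx": 0, "wy": 0, "wz": 0, "hand": -1}, {"x": 0, "y": 0, "z": 0, "wx": 0, "wy": 0, "wz": 0, "hand": -1}, {"x": 0, "y": 0, "z": 0, "wx": 0, "wy": 0, "wz": 0, "hand": -1}, {"x": 0, "y": 0, "z": 0, "wx": 0, "wy": 0, "wz": 0, "hand": -1}, {"x": 0, "y": 0, "z": 0, "wx": 0, "wy": 0, "wz": 0, "hand": -1}, {"x": 0, "y": 0, "z": 0, "wx": 0, "wy": 0, "wz": 0, "hand": -1}, {"x": 0, "y": 0, "z": 0, "wx": 0, "wy": 0, "wz": 0, "hand": -1}, {"x": 0, "y": 0, "z": 0, "wx": 0, "wy": 0, "wz": 0, "hand": -1}, {"x": 0, "y": 0, "z": 0, "wx": 0, "wy": 0, "wz": 0, "hand": -1}]'

```text
time: 8.63
tool_pos: [0.4927, 0.1378, 0.0577]
tool_rot: [0.0, 0.591, 0.807, 0.0]
contact_force: [1.5, 0.3, -0.9]
gripper_width: 0.248
grasp_force: 59.4
```

Call:
send_rows --rows '[{"x": 0, "y": 0, "z": 0, "wx": 0, "wy": 0, "wz": 0, "hand": 0}, {"x": 0, "y": 0, "z": 0, "wx": 0, "wy": 0, "wz": 0, "hand": 0}, {"x": 0, "y": 0, "z": 0, "wx": 0, "wy": 0, "wz": 0, "hand": 0.5}, {"x": 0, "y": 0, "z": 0, "wx": 0, "wy": 0, "wz": 0, "hand": 0.5}, {"x": 0, "y": 0, "z": 0, "wx": 0, "wy": 0, "wz": 0, "hand": 0.5}, {"x": 0, "y": 0, "z": -0.05, "wx": 0, "wy": 0, "wz": 0, "hand": 0.5}, {"x": 0, "y": 0, "z": -0.15, "wx": 0, "wy": 0, "wz": 0, "hand": 0.5}, {"x": 0, "y": 0, "z": -0.25, "wx": 0, "wy": 0, "wz": 0, "hand": 0.5}, {"x": 0, "y": 0, "z": -0.25, "wx": 0, "wy": 0, "wz": 0, "hand": 0.5}, {"x": 0, "y": 0, "z": -0.15, "wx": 0, "wy": 0, "wz": 0, "hand": 0.5}]'

```text
time: 9.47
tool_pos: [0.494, 0.138, 0.1902]
tool_rot: [0.002, 0.591, 0.807, 0.002]
contact_force: [1.3, 0.2, 0.4]
gripper_width: 0.748
grasp_force: 0.0
```

Call:
send_rows --rows '[{"x": -0.15, "y": 0, "z": 0, "wx": 0, "wy": 0, "wz": 0, "hand": 0.5}, {"x": -0.24, "y": 0, "z": 0, "wx": 0, "wy": 0, "wz": 0, "hand": 0.5}, {"x": -0.24, "y": 0, "z": 0, "wx": 0, "wy": 0, "wz": 0, "hand": 0.5}, {"x": -0.24, "y": 0, "z": 0, "wx": 0, "wy": 0, "wz": 0, "hand": 0.5}, {"x": -0.24, "y": 0, "z": 0, "wx": 0, "wy": 0, "wz": 0, "hand": 0.5}, {"x": -0.2, "y": 0, "z": 0, "wx": 0, "wy": 0, "wz": 0, "hand": 0.5}, {"x": -0.05, "y": -0.01, "z": 0.15, "wx": 0, "wy": 0, "wz": 0, "hand": 0.5}, {"x": 0, "y": 0, "z": 0.2, "wx": 0, "wy": 0, "wz": 0, "hand": 0.5}, {"x": 0, "y": 0, "z": 0.05, "wx": 0, "wy": 0, "wz": 0, "hand": 0.5}, {"x": 0, "y": 0, "z": 0, "wx": 0, "wy": 0, "wz": 0, "hand": 0.5}]'

```text
time: 10.3
tool_pos: [0.5505, -0.0567, 0.1222]
tool_rot: [-0.003, 0.591, 0.807, -0.001]
contact_force: [-0.0, 0.7, -0.7]
gripper_width: 0.75
grasp_force: 0.0
```

Run:
```python
from h import *
a=grab_frame("top");b=grab_frame("side")
cv2.imwrite("pics/topA.png",a);cv2.imwrite("pics/sideA.png",b)
big=np.hstack([cv2.resize(a[170:250,180:300],(420,280),interpolation=cv2.INTER_CUBIC),cv2.resize(b[190:290,220:340],(380,317),interpolation=cv2.INTER_CUBIC)[:280]])
z=np.zeros((320,800,3),np.uint8);p=px("top",np.array([.492,.137,.09]));q=px("side",np.array([.492,.137,.09]));print(p,q)
def cr(i,p):
    u,v=[int(round(t)) for t in p];return cv2.resize(i[v-16:v+16,u-20:u+20],(400,320),interpolation=cv2.INTER_CUBIC)
cv2.imwrite("pics/c4.png",np.vstack([big,np.hstack([cr(a,p),cr(b,q)])]))
s,R=pose();print(s["tool_pos"],R.round(3).tolist(),s["joint_pos"])
```

```text
[223.59093687 207.55705608] [276.58042828 242.21843727]
[ 0.55298333 -0.05676227  0.12593951] [[-0.303, 0.953, 0.0], [0.953, 0.303, -0.0], [-0.0, 0.0, -1.0]] [-2.36179298e-01 -2.26724628e-02  1.87048462e+00  2.19845915e-05
  1.29340457e+00 -5.44066324e-01]
```

View pics/c4.png

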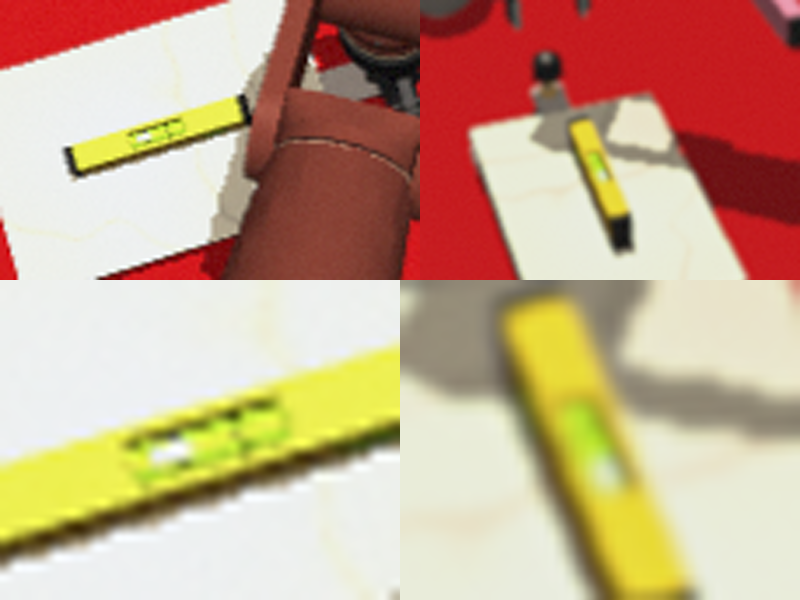

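The level stands along the slab. In the top view its bubble is at about (221,209), clearly off towards the end away from the knob, so the foot end is low and the knob turns clockwise (+wz).

```bash
cat > bub.py <<'E'
from h import *
c0=np.array([.4927,.1378]);yaw=np.radians(-72.3)
d=np.array([np.cos(yaw),np.sin(yaw)]);n=np.array([-d[1],d[0]])
s=np.arange(-100,100.5,.5);w=np.arange(-20,20.5,.5)
def strip(img,cam,z):
    M=np.zeros((len(w),len(s),2),np.float32)
    for i,b in enumerate(w):
        for j,a in enumerate(s): M[i,j]=px(cam,np.array([*(c0+d*a/1e3+n*b/1e3),z]))
    return cv2.remap(img,M[...,0],M[...,1],cv2.INTER_CUBIC)
def meas(img,cam):
    t=strip(img,cam,.092).astype(int)
    ye=((t[...,2]-t[...,0]>70)&(t[...,1]-t[...,0]>50))
    rows=np.where(ye.sum(1)>120)[0]
    cols=np.where(ye.sum(0)>len(rows)*.5)[0]; body=s[cols]
    wc=w[rows].mean()
    t2=strip(img,cam,.087).astype(float)
    r=(np.abs(w-wc)<3.5)
    p=t2[r][...,0].mean(0)
    k=np.abs(s-body.mean() if len(body) else s)<28
    q=np.clip(p-(p[k].min()+.5*(p[k].max()-p[k].min())),0,None)*k
    bx=(q*s).sum()/q.sum()
    return dict(ends=(body[0],body[-1]),wid=(w[rows[0]],w[rows[-1]]),mid=body.mean(),bub=bx.round(2),prof=p[k][::4].astype(int).tolist(),s0=s[k][0],dark=t2[r][...,1].mean(0)[k][::4].astype(int).tolist())
E
python3 - <<'E'
from bub import *
for cam in("top","side"): print(cam,meas(cv2.imread(f"pics/{cam}A.png"),cam))
E
```

```text
Traceback (most recent call last):
  File "bub.py", line 11, in meas
    t=strip(img,cam,.092).astype(int)
      ~~~~~^^^^^^^^^^^^^^
  File "bub.py", line 8, in strip
    for j,a in enumerate(s): M[i,j]=px(cam,np.array([*(c0+d*a/1e3+n*b/1e3),z]))
                                    ~~^^^^^^^^^^^^^^^^^^^^^^^^^^^^^^^^^^^^^^^^^
  File "h.py", line 7, in px
    c=calibration(n);p=np.array(c["camera_matrix"])@(np.array(c["R"])@X+c["t"]);return p[:2]/p[2]
ValueError: time passes only in moves, steps and waits
```

Call:
send_rows --rows '[{"x": 0, "y": 0, "z": 0.08, "wx": 0, "wy": 0, "wz": 0, "hand": 0.5}, {"x": 0, "y": 0, "z": 0.1, "wx": 0, "wy": 0, "wz": 0, "hand": 0.5}, {"x": 0, "y": 0, "z": 0.1, "wx": 0, "wy": 0, "wz": 0, "hand": 0.5}, {"x": 0, "y": 0, "z": 0.1, "wx": 0, "wy": 0, "wz": 0, "hand": 0.5}, {"x": 0, "y": 0, "z": 0.08, "wx": 0, "wy": 0, "wz": 0, "hand": 0.5}, {"x": 0, "y": 0, "z": 0.02, "wx": 0, "wy": 0, "wz": 0, "hand": 0.5}, {"x": 0, "y": 0, "z": 0, "wx": 0, "wy": 0, "wz": 0, "hand": 0.5}, {"x": 0, "y": 0, "z": 0, "wx": 0, "wy": 0, "wz": 0, "hand": 0.5}, {"x": 0, "y": 0, "z": 0, "wx": 0, "wy": 0, "wz": 0, "hand": 0.5}, {"x": 0, "y": 0, "z": 0, "wx": 0, "wy": 0, "wz": 0, "hand": 0.5}]'

```text
time: 11.23
tool_pos: [0.5537, -0.0573, 0.0544]
tool_rot: [0.001, 0.591, 0.807, 0.0]
contact_force: [-0.1, 0.7, 0.1]
gripper_width: 0.748
grasp_force: 0.0
```

Run:
```python
t=open('h.py').read().replace("def ray","import functools\ncalibration=functools.lru_cache(None)(calibration)\ndef ray",1)
open('h.py','w').write(t)
from bub import *
for cam in("top","side"): print(cam,meas(cv2.imread(f"pics/{cam}A.png"),cam))
```

```text
top {'ends': (np.float64(-69.5), np.float64(75.5)), 'wid': (np.float64(-14.5), np.float64(9.0)), 'mid': np.float64(3.0), 'bub': np.float64(-9.01), 'prof': [79, 72, 67, 60, 85, 149, 176, 174, 181, 186, 164, 117, 79, 64, 64, 63, 65, 62, 56, 58, 62, 65, 67, 68, 63, 59, 69, 79], 's0': np.float64(-24.5), 'dark': [236, 228, 229, 234, 231, 230, 233, 231, 223, 215, 225, 236, 239, 239, 236, 236, 238, 222, 200, 213, 230, 238, 240, 241, 233, 221, 228, 236]}
side {'ends': (np.float64(-74.5), np.float64(73.5)), 'wid': (np.float64(-11.5), np.float64(16.0)), 'mid': np.float64(-0.5), 'bub': np.float64(-9.3), 'prof': [55, 56, 58, 68, 79, 98, 118, 135, 152, 157, 156, 149, 132, 111, 90, 69, 57, 50, 47, 47, 47, 48, 49, 49, 49, 49, 48, 47], 's0': np.float64(-28.0), 'dark': [219, 219, 218, 219, 219, 219, 221, 223, 225, 225, 226, 227, 228, 229, 229, 228, 227, 225, 223, 221, 220, 221, 222, 224, 223, 215, 206, 197]}
```

Call:
send_rows --rows '[{"x": 0, "y": 0, "z": 0, "wx": 0, "wy": 0, "wz": 0, "hand": -1}, {"x": 0, "y": 0, "z": 0, "wx": 0, "wy": 0, "wz": 0, "hand": -1}, {"x": 0, "y": 0, "z": 0, "wx": 0, "wy": 0, "wz": 0, "hand": -1}, {"x": 0, "y": 0, "z": 0, "wx": 0, "wy": 0, "wz": 0, "hand": -1}, {"x": 0, "y": 0, "z": 0, "wx": 0, "wy": 0, "wz": 0, "hand": -1}, {"x": 0, "y": 0, "z": 0, "wx": 0, "wy": 0, "wz": 0, "hand": -1}, {"x": 0, "y": 0, "z": 0, "wx": 0, "wy": 0, "wz": 0, "hand": -1}, {"x": 0, "y": 0, "z": 0, "wx": 0, "wy": 0, "wz": 0, "hand": -1}, {"x": 0, "y": 0, "z": 0, "wx": 0, "wy": 0, "wz": 0, "hand": -1}, {"x": 0, "y": 0, "z": 0, "wx": 0, "wy": 0, "wz": 0, "hand": -1}]'

```text
time: 12.07
tool_pos: [0.557, -0.0561, 0.0552]
tool_rot: [0.004, 0.591, 0.807, 0.004]
contact_force: [11.5, 5.0, -2.2]
gripper_width: 0.4
grasp_force: 60.0
```

Call:
send_rows --rows '[{"x": 0, "y": 0.025, "z": 0, "wx": 0, "wy": 0, "wz": 0, "hand": -1}, {"x": 0, "y": 0, "z": 0, "wx": 0, "wy": 0, "wz": 0.12, "hand": -1}, {"x": 0, "y": 0, "z": 0, "wx": 0, "wy": 0, "wz": 0.15, "hand": -1}, {"x": 0, "y": 0, "z": 0, "wx": 0, "wy": 0, "wz": 0.15, "hand": -1}, {"x": 0, "y": 0, "z": 0, "wx": 0, "wy": 0, "wz": 0.15, "hand": -1}, {"x": 0, "y": 0, "z": 0, "wx": 0, "wy": 0, "wz": 0.15, "hand": -1}, {"x": 0, "y": 0, "z": 0, "wx": 0, "wy": 0, "wz": 0.15, "hand": -1}, {"x": 0, "y": 0, "z": 0, "wx": 0, "wy": 0, "wz": 0.15, "hand": -1}, {"x": 0, "y": 0, "z": 0, "wx": 0, "wy": 0, "wz": 0.15, "hand": -1}, {"x": 0, "y": 0, "z": 0, "wx": 0, "wy": 0, "wz": 0.15, "hand": -1}]'

```text
time: 12.9
tool_pos: [0.5571, -0.0561, 0.0551]
tool_rot: [0.0, 0.914, 0.406, 0.0]
contact_force: [-3.2, 1.1, 8.0]
gripper_width: 0.399
grasp_force: 61.0
```

Run:
```python
from bub import *
s_,R=pose();print(s_["tool_pos"],R.round(3).tolist(),s_["joint_pos"],s_["contact_force"],s_["ft_torque"])
for cam in("top","side"):
    m=meas(grab_frame(cam),cam);print(cam,m["ends"],m["bub"])
```

```text
[ 0.5571255  -0.05607249  0.05507237] [[0.67, 0.742, 0.001], [0.742, -0.67, -0.0], [0.0, 0.001, -1.0]] [-2.33163175e-01  7.52047895e-02  1.90126579e+00 -1.08545575e-04
  1.16391564e+00  5.01699197e-01] [-3.20606666  1.07498514  7.99603378] [0.13274627 0.4701466  0.11920119]
top (np.float64(-70.0), np.float64(75.5)) -6.81
side (np.float64(-74.5), np.float64(74.0)) -7.75
```

Call:
send_rows --rows '[{"x": 0, "y": 0, "z": 0, "wx": 0, "wy": 0, "wz": 0.14, "hand": -1}, {"x": 0, "y": 0, "z": 0, "wx": 0, "wy": 0, "wz": 0.15, "hand": -1}, {"x": 0, "y": 0, "z": 0, "wx": 0, "wy": 0, "wz": 0.15, "hand": -1}, {"x": 0, "y": 0, "z": 0, "wx": 0, "wy": 0, "wz": 0.15, "hand": -1}, {"x": 0, "y": 0, "z": 0, "wx": 0, "wy": 0, "wz": 0.15, "hand": -1}, {"x": 0, "y": 0, "z": 0, "wx": 0, "wy": 0, "wz": 0.15, "hand": -1}, {"x": 0, "y": 0, "z": 0, "wx": 0, "wy": 0, "wz": 0.12, "hand": -1}, {"x": 0, "y": 0, "z": 0, "wx": 0, "wy": 0, "wz": 0, "hand": -1}, {"x": 0, "y": 0, "z": 0, "wx": 0, "wy": 0, "wz": 0, "hand": -1}, {"x": 0, "y": 0, "z": 0, "wx": 0, "wy": 0, "wz": 0, "hand": -1}]'

```text
time: 13.83
tool_pos: [0.5571, -0.0561, 0.0551]
tool_rot: [0.0, 1.0, 0.024, 0.001]
contact_force: [-2.2, 1.2, 8.2]
gripper_width: 0.407
grasp_force: 61.0
```

Call:
send_rows --rows '[{"x": 0, "y": 0, "z": 0, "wx": 0, "wy": 0, "wz": 0, "hand": -1}, {"x": 0, "y": 0, "z": 0, "wx": 0, "wy": 0, "wz": 0, "hand": -1}, {"x": 0, "y": 0, "z": 0, "wx": 0, "wy": 0, "wz": 0, "hand": -1}, {"x": 0, "y": 0, "z": 0, "wx": 0, "wy": 0, "wz": 0, "hand": -1}, {"x": 0, "y": 0, "z": 0, "wx": 0, "wy": 0, "wz": 0, "hand": -1}, {"x": 0, "y": 0, "z": 0, "wx": 0, "wy": 0, "wz": 0, "hand": -1}, {"x": 0, "y": 0, "z": 0, "wx": 0, "wy": 0, "wz": 0, "hand": -1}, {"x": 0, "y": 0, "z": 0, "wx": 0, "wy": 0, "wz": 0, "hand": -1}, {"x": 0, "y": 0, "z": 0, "wx": 0, "wy": 0, "wz": 0, "hand": -1}, {"x": 0, "y": 0, "z": 0, "wx": 0, "wy": 0, "wz": 0, "hand": -1}]'

```text
time: 14.67
tool_pos: [0.5571, -0.0561, 0.0551]
tool_rot: [0.0, 1.0, 0.024, 0.001]
contact_force: [-3.1, 1.0, 7.6]
gripper_width: 0.399
grasp_force: 61.0
```

Run:
```python
from bub import *
s_,R=pose();print(s_["tool_pos"],s_["joint_pos"],s_["contact_force"],s_["ft_torque"])
for cam in("top","side"):
    im=grab_frame(cam);cv2.imwrite(f"pics/{cam}B.png",im);m=meas(im,cam);print(cam,m)
```

```text
[ 0.55711065 -0.05611043  0.05506148] [-2.33202888e-01  7.52407019e-02  1.90124846e+00 -1.79828635e-04
  1.16396072e+00  1.28946957e+00] [-3.06831306  0.96111431  7.55170484] [ 0.03690185  0.52421686 -0.09314826]
top {'ends': (np.float64(-70.0), np.float64(75.0)), 'wid': (np.float64(-14.5), np.float64(9.0)), 'mid': np.float64(2.5), 'bub': np.float64(-1.49), 'prof': [79, 74, 70, 66, 64, 62, 65, 65, 77, 135, 183, 185, 176, 179, 166, 116, 74, 60, 54, 55, 61, 66, 66, 67, 66, 65, 73, 80], 's0': np.float64(-25.0), 'dark': [238, 236, 237, 237, 235, 235, 240, 230, 214, 220, 229, 233, 228, 229, 229, 226, 235, 226, 206, 215, 229, 237, 238, 238, 235, 228, 232, 237]}
side {'ends': (np.float64(-74.5), np.float64(75.0)), 'wid': (np.float64(-11.0), np.float64(16.0)), 'mid': np.float64(0.25), 'bub': np.float64(-1.09), 'prof': [56, 56, 56, 54, 52, 53, 55, 65, 82, 100, 124, 141, 155, 162, 158, 148, 132, 109, 88, 69, 55, 49, 46, 47, 47, 46, 45, 45], 's0': np.float64(-27.5), 'dark': [219, 219, 220, 222, 223, 225, 227, 227, 225, 222, 219, 218, 218, 220, 222, 223, 222, 220, 218, 215, 216, 219, 221, 223, 220, 212, 202, 193]}
```

Run:
```python
import bub;from bub import *
def prof(img,cam,c,yawd,z,lab):
    bub.c0=np.array(c);y=np.radians(yawd);bub.d=np.array([np.cos(y),np.sin(y)]);bub.n=np.array([-bub.d[1],bub.d[0]])
    t=strip(img,cam,z).astype(int)
    ye=((t[...,2]-t[...,0]>70)&(t[...,1]-t[...,0]>50)&(t[...,2]>200 if cam=="top" else True))
    rows=np.where(ye.sum(1)>120)[0];cols=np.where(ye.sum(0)>len(rows)*.5)[0];wc=w[rows].mean();mid=s[cols].mean()
    print(lab,"wid",w[rows[0]],w[rows[-1]],"ends",s[cols[0]],s[cols[-1]],"mid",mid)
    for wr in((-4,4),(-8,-3),(3,8)):
        r=(w-wc>=wr[0])&(w-wc<=wr[1]);p=t[r].mean(0);k=np.where(np.abs(s-mid)<30)[0]
        b=p[k,0];th=(np.percentile(b,20)+b.max())/2;on=s[k][b>th]
        q=np.clip(b-th,0,None);print("  rows",wr,"bub edges",on[0]-mid,on[-1]-mid,"cen",((q*s[k]).sum()/q.sum()-mid).round(2))
        print("   ",[(round(float(s[j]-mid),1),int(p[j,2])) for j in k if p[j,2]<p[j-1,2] and p[j,2]<=p[j+1,2] and p[j,2]<p[max(j-6,0):j+7,2].max()-12])
A=[cv2.imread(f"pics/{n}.png") for n in("top0","side0","topB","sideB","topA")]
prof(A[0],"top",(.5204,-.2986),-28.9,.042,"top0");prof(A[1],"side",(.5204,-.2986),-28.9,.042,"side0")
prof(A[4],"top",(.4927,.1378),-72.3,.092,"topA")
prof(A[2],"top",(.4927,.1378),-72.3,.092,"topB");prof(A[3],"side",(.4927,.1378),-72.3,.092,"sideB")
```

```text
top0 wid -13.0 10.0 ends -71.0 71.0 mid -0.4606986899563319
  rows (-4, 4) bub edges -6.039301310043668 5.460698689956332 cen -0.48
    [(-10.0, 150), (1.0, 207), (9.0, 162), (23.0, 173)]
  rows (-8, -3) bub edges -29.53930131004367 29.96069868995633 cen -4.99
    [(-19.5, 181), (-9.0, 166), (1.0, 175), (21.5, 175)]
  rows (3, 8) bub edges -5.539301310043668 3.960698689956332 cen -1.84
    [(-19.5, 198), (-10.0, 158), (-0.0, 188), (10.5, 167), (23.5, 194)]
side0 wid -14.5 20.0 ends -76.0 76.0 mid 0.0
  rows (-4, 4) bub edges -7.5 7.0 cen -0.1
    []
  rows (-8, -3) bub edges -4.5 8.5 cen 2.08
    []
  rows (3, 8) bub edges -9.5 5.0 cen -2.38
    []
topA wid -11.5 9.0 ends -67.5 73.5 mid 4.24793388429752
  rows (-4, 4) bub edges -18.74793388429752 -7.24793388429752 cen -12.65
    [(7.8, 165), (21.3, 199)]
  rows (-8, -3) bub edges -29.74793388429752 29.75206611570248 cen -5.59
    [(-22.2, 188), (-9.7, 163), (8.3, 153), (19.8, 194)]
  rows (3, 8) bub edges -29.74793388429752 29.75206611570248 cen 7.87
    [(-22.2, 151), (-14.7, 146), (-11.2, 138), (-2.2, 152), (7.8, 124), (15.8, 144)]
topB wid -11.5 9.0 ends -68.5 73.0 mid 2.1029411764705883
  rows (-4, 4) bub edges -8.602941176470589 2.8970588235294117 cen -2.75
    [(-19.6, 206), (-9.1, 194), (9.4, 166)]
  rows (-8, -3) bub edges -29.602941176470587 29.897058823529413 cen -4.28
    [(-19.6, 192), (-10.6, 163), (11.4, 178)]
  rows (3, 8) bub edges -29.602941176470587 29.897058823529413 cen -0.4
    [(-20.1, 150), (-12.6, 144), (-3.6, 138), (9.9, 129), (18.9, 142)]
sideB wid -11.0 16.0 ends -74.5 75.0 mid 0.25
  rows (-4, 4) bub edges -14.25 1.75 cen -6.35
    []
  rows (-8, -3) bub edges -12.75 2.75 cen -5.1
    []
  rows (3, 8) bub edges -15.25 -1.75 cen -8.46
    []
```

Call:
send_rows --rows '[{"x": 0, "y": 0, "z": 0, "wx": 0, "wy": 0, "wz": 0.12, "hand": -1}, {"x": 0, "y": 0, "z": 0, "wx": 0, "wy": 0, "wz": 0.14, "hand": -1}, {"x": 0, "y": 0, "z": 0, "wx": 0, "wy": 0, "wz": 0.14, "hand": -1}, {"x": 0, "y": 0, "z": 0, "wx": 0, "wy": 0, "wz": 0.14, "hand": -1}, {"x": 0, "y": 0, "z": 0, "wx": 0, "wy": 0, "wz": 0.14, "hand": -1}, {"x": 0, "y": 0, "z": 0, "wx": 0, "wy": 0, "wz": 0.12, "hand": -1}, {"x": 0, "y": 0, "z": 0, "wx": 0, "wy": 0, "wz": 0, "hand": -1}, {"x": 0, "y": 0, "z": 0, "wx": 0, "wy": 0, "wz": 0, "hand": -1}, {"x": 0, "y": 0, "z": 0, "wx": 0, "wy": 0, "wz": 0, "hand": -1}, {"x": 0, "y": 0, "z": 0, "wx": 0, "wy": 0, "wz": 0, "hand": -1}]'

```text
time: 15.6
tool_pos: [0.5571, -0.0561, 0.055]
tool_rot: [0.0, 0.958, -0.286, 0.0]
contact_force: [-3.1, 1.4, 8.1]
gripper_width: 0.397
grasp_force: 61.0
```

Call:
send_rows --rows '[{"x": 0, "y": 0, "z": 0, "wx": 0, "wy": 0, "wz": 0, "hand": -1}, {"x": 0, "y": 0, "z": 0, "wx": 0, "wy": 0, "wz": 0, "hand": -1}, {"x": 0, "y": 0, "z": 0, "wx": 0, "wy": 0, "wz": 0, "hand": -1}, {"x": 0, "y": 0, "z": 0, "wx": 0, "wy": 0, "wz": 0, "hand": -1}, {"x": 0, "y": 0, "z": 0, "wx": 0, "wy": 0, "wz": 0, "hand": -1}, {"x": 0, "y": 0, "z": 0, "wx": 0, "wy": 0, "wz": 0, "hand": -1}, {"x": 0, "y": 0, "z": 0, "wx": 0, "wy": 0, "wz": 0, "hand": -1}, {"x": 0, "y": 0, "z": 0, "wx": 0, "wy": 0, "wz": 0, "hand": -1}, {"x": 0, "y": 0, "z": 0, "wx": 0, "wy": 0, "wz": 0, "hand": -1}, {"x": 0, "y": 0, "z": 0, "wx": 0, "wy": 0, "wz": 0, "hand": -1}]'

```text
time: 16.43
tool_pos: [0.5571, -0.0561, 0.0551]
tool_rot: [0.0, 0.958, -0.286, 0.001]
contact_force: [-2.1, 1.8, 7.9]
gripper_width: 0.4
grasp_force: 61.0
```

Run:
```python
from bub import *
s_,R=pose();print(s_["time"],s_["joint_pos"][5],s_["contact_force"])
for cam in("top","side"):
    im=grab_frame(cam);cv2.imwrite(f"pics/{cam}C.png",im);m=meas(im,cam);print(cam,m["ends"],m["bub"],m["s0"],m["dark"] if cam=="top" else "")
a=cv2.imread("pics/topC.png");b=cv2.imread("pics/sideC.png")
cv2.imwrite("pics/c5.png",np.hstack([cv2.resize(a[192:224,204:244],(400,320),interpolation=cv2.INTER_CUBIC),cv2.resize(b[226:258,257:297],(400,320),interpolation=cv2.INTER_CUBIC)]))
```

```text
16.4333 1.9177985010068972 [-2.13112176  1.76527364  7.94541535]
top (np.float64(-70.5), np.float64(75.0)) 1.78 -25.5 [235, 225, 228, 237, 237, 235, 239, 237, 220, 212, 221, 231, 230, 227, 233, 235, 230, 213, 207, 224, 234, 236, 239, 240, 236, 226, 230, 237]
side (np.float64(-74.5), np.float64(75.0)) 1.0 -27.5
```

View pics/c5.png

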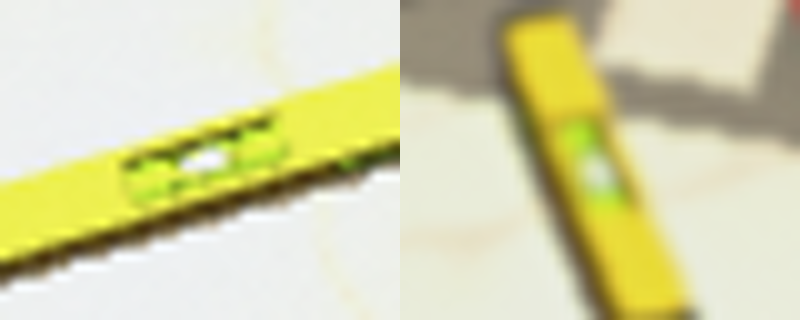

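In this crop the bubble in the top view at (205,158) is centred in the window (125 to 283) and between the lines. I'll release the knob and go above the level.

Call:
send_rows --rows '[{"x": 0, "y": 0, "z": 0, "wx": 0, "wy": 0, "wz": 0, "hand": 0.5}, {"x": 0, "y": 0, "z": 0, "wx": 0, "wy": 0, "wz": 0, "hand": 0.5}, {"x": 0, "y": 0, "z": 0, "wx": 0, "wy": 0, "wz": 0, "hand": 0.5}, {"x": 0, "y": 0, "z": 0, "wx": 0, "wy": 0, "wz": 0, "hand": 0.5}, {"x": 0, "y": 0, "z": -0.05, "wx": 0, "wy": 0, "wz": 0, "hand": 0.5}, {"x": 0, "y": 0, "z": -0.15, "wx": 0, "wy": 0, "wz": 0, "hand": 0.5}, {"x": 0, "y": 0, "z": -0.25, "wx": 0, "wy": 0, "wz": 0, "hand": 0.5}, {"x": 0, "y": 0, "z": -0.25, "wx": 0, "wy": 0, "wz": 0, "hand": 0.5}, {"x": 0, "y": 0, "z": -0.1, "wx": 0, "wy": 0, "wz": 0, "hand": -1}, {"x": 0, "y": 0, "z": 0, "wx": 0, "wy": 0, "wz": 0, "hand": -1}]'

```text
time: 17.37
tool_pos: [0.5597, -0.0567, 0.1799]
tool_rot: [-0.0, 0.958, -0.286, 0.005]
contact_force: [0.8, -0.4, 1.4]
gripper_width: 0.48
grasp_force: 0.0
```

Run:
```python
from bub import *
s_,R=pose();print(s_["time"],s_["tool_pos"],R.round(3).tolist(),s_["joint_pos"],s_["contact_force"])
for cam in("top","side"):
    im=grab_frame(cam);cv2.imwrite(f"pics/{cam}D.png",im);m=meas(im,cam);print(cam,m["ends"],m["wid"],m["bub"],m["s0"],m["dark"] if cam=="top" else "")
```

```text
17.3667 [ 0.55965104 -0.05673074  0.17991558] [[0.836, -0.548, 0.011], [-0.548, -0.836, -0.003], [0.01, -0.004, -1.0]] [-2.33313160e-01 -6.59509725e-02  1.81800003e+00 -4.08219684e-06
  1.37864128e+00  1.91765883e+00] [ 0.75989156 -0.41602138  1.39210845]
top (np.float64(-70.5), np.float64(74.5)) (np.float64(-14.5), np.float64(9.5)) 1.76 -25.5 [236, 225, 228, 235, 237, 237, 240, 237, 221, 212, 219, 231, 229, 226, 233, 235, 229, 213, 207, 223, 233, 237, 239, 240, 238, 227, 229, 237]
side (np.float64(-74.5), np.float64(72.5)) (np.float64(-11.5), np.float64(16.0)) 1.01 -28.5
```

Call:
send_rows --rows '[{"x": -0.12, "y": -0.095, "z": 0, "wx": 0, "wy": 0, "wz": 0, "hand": -1}, {"x": -0.2, "y": -0.16, "z": 0, "wx": 0, "wy": 0, "wz": 0, "hand": -1}, {"x": -0.2, "y": -0.16, "z": 0, "wx": 0, "wy": 0, "wz": 0, "hand": -1}, {"x": -0.2, "y": -0.16, "z": 0, "wx": 0, "wy": 0, "wz": 0, "hand": -1}, {"x": -0.2, "y": -0.16, "z": 0, "wx": 0, "wy": 0, "wz": 0, "hand": -1}, {"x": -0.14, "y": -0.1, "z": 0, "wx": 0, "wy": 0, "wz": 0, "hand": -1}, {"x": 0, "y": 0, "z": 0.15, "wx": 0, "wy": 0, "wz": 0, "hand": -1}, {"x": 0, "y": 0, "z": 0.15, "wx": 0, "wy": 0, "wz": 0, "hand": -1}, {"x": 0, "y": 0, "z": 0.1, "wx": 0, "wy": 0, "wz": 0, "hand": -1}, {"x": 0, "y": 0, "z": 0, "wx": 0, "wy": 0, "wz": 0, "hand": -1}]'

```text
time: 18.3
tool_pos: [0.4874, 0.1357, 0.1066]
tool_rot: [0.002, 0.958, -0.286, -0.005]
contact_force: [-0.3, -0.2, -0.4]
gripper_width: -0.002
grasp_force: 0.0
```

Call:
send_rows --rows '[{"x": 0, "y": 0, "z": 0, "wx": 0, "wy": 0, "wz": 0, "hand": -1}, {"x": 0, "y": 0, "z": 0, "wx": 0, "wy": 0, "wz": 0, "hand": -1}, {"x": 0, "y": 0, "z": 0, "wx": 0, "wy": 0, "wz": 0, "hand": -1}, {"x": 0, "y": 0, "z": 0, "wx": 0, "wy": 0, "wz": 0, "hand": -1}, {"x": 0, "y": 0, "z": 0, "wx": 0, "wy": 0, "wz": 0, "hand": -1}, {"x": 0, "y": 0, "z": 0, "wx": 0, "wy": 0, "wz": 0, "hand": -1}, {"x": 0, "y": 0, "z": 0, "wx": 0, "wy": 0, "wz": 0, "hand": -1}, {"x": 0, "y": 0, "z": 0, "wx": 0, "wy": 0, "wz": 0, "hand": -1}, {"x": 0, "y": 0, "z": 0, "wx": 0, "wy": 0, "wz": 0, "hand": -1}, {"x": 0, "y": 0, "z": 0, "wx": 0, "wy": 0, "wz": 0, "hand": -1}]'

```text
time: 19.13
tool_pos: [0.492, 0.136, 0.1131]
tool_rot: [0.0, 0.958, -0.286, 0.0]
contact_force: [-0.4, 0.4, 0.2]
gripper_width: -0.001
grasp_force: 0.0
```

Call:
send_rows --rows '[{"x": 0, "y": 0, "z": 0.04, "wx": 0, "wy": 0, "wz": 0, "hand": -1}, {"x": 0, "y": 0, "z": 0.04, "wx": 0, "wy": 0, "wz": 0, "hand": -1}, {"x": 0, "y": 0, "z": 0.03, "wx": 0, "wy": 0, "wz": 0, "hand": -1}, {"x": 0, "y": 0, "z": 0.02, "wx": 0, "wy": 0, "wz": 0, "hand": -1}, {"x": 0, "y": 0, "z": 0.01, "wx": 0, "wy": 0, "wz": 0, "hand": -1}, {"x": 0, "y": 0, "z": 0, "wx": 0, "wy": 0, "wz": 0, "hand": -1}, {"x": 0, "y": 0, "z": 0, "wx": 0, "wy": 0, "wz": 0, "hand": -1}, {"x": 0, "y": 0, "z": 0, "wx": 0, "wy": 0, "wz": 0, "hand": -1}, {"x": 0, "y": 0, "z": 0, "wx": 0, "wy": 0, "wz": 0, "hand": -1}, {"x": 0, "y": 0, "z": 0, "wx": 0, "wy": 0, "wz": 0, "hand": -1}]'

```text
time: 19.97
tool_pos: [0.492, 0.1359, 0.092]
tool_rot: [0.0, 0.958, -0.286, -0.0]
contact_force: [-0.1, 0.6, -0.1]
gripper_width: 0.001
grasp_force: 0.1
```

Not in contact yet, or only just; I'll step down slowly.

Call:
send_rows --rows '[{"x": 0, "y": 0, "z": 0.005, "wx": 0, "wy": 0, "wz": 0, "hand": -1}, {"x": 0, "y": 0, "z": 0, "wx": 0, "wy": 0, "wz": 0, "hand": -1}, {"x": 0, "y": 0, "z": 0, "wx": 0, "wy": 0, "wz": 0, "hand": -1}, {"x": 0, "y": 0, "z": 0, "wx": 0, "wy": 0, "wz": 0, "hand": -1}, {"x": 0, "y": 0, "z": 0, "wx": 0, "wy": 0, "wz": 0, "hand": -1}, {"x": 0, "y": 0, "z": 0, "wx": 0, "wy": 0, "wz": 0, "hand": -1}, {"x": 0, "y": 0, "z": 0, "wx": 0, "wy": 0, "wz": 0, "hand": -1}, {"x": 0, "y": 0, "z": 0, "wx": 0, "wy": 0, "wz": 0, "hand": -1}, {"x": 0, "y": 0, "z": 0, "wx": 0, "wy": 0, "wz": 0, "hand": -1}, {"x": 0, "y": 0, "z": 0, "wx": 0, "wy": 0, "wz": 0, "hand": -1}]'

```text
time: 20.8
tool_pos: [0.4922, 0.136, 0.092]
tool_rot: [-0.0, 0.958, -0.286, 0.0]
contact_force: [-1.2, -0.7, 4.7]
gripper_width: -0.003
grasp_force: 2.7
```

Call:
send_rows --rows '[{"x": 0, "y": 0, "z": 0.005, "wx": 0, "wy": 0, "wz": 0, "hand": -1}, {"x": 0, "y": 0, "z": 0, "wx": 0, "wy": 0, "wz": 0, "hand": -1}, {"x": 0, "y": 0, "z": 0, "wx": 0, "wy": 0, "wz": 0, "hand": -1}, {"x": 0, "y": 0, "z": 0, "wx": 0, "wy": 0, "wz": 0, "hand": -1}, {"x": 0, "y": 0, "z": 0, "wx": 0, "wy": 0, "wz": 0, "hand": -1}, {"x": 0, "y": 0, "z": 0, "wx": 0, "wy": 0, "wz": 0, "hand": -1}, {"x": 0, "y": 0, "z": 0, "wx": 0, "wy": 0, "wz": 0, "hand": -1}, {"x": 0, "y": 0, "z": 0, "wx": 0, "wy": 0, "wz": 0, "hand": -1}, {"x": 0, "y": 0, "z": 0, "wx": 0, "wy": 0, "wz": 0, "hand": -1}, {"x": 0, "y": 0, "z": 0, "wx": 0, "wy": 0, "wz": 0, "hand": -1}]'

```text
time: 21.63
tool_pos: [0.4925, 0.1361, 0.092]
tool_rot: [-0.0, 0.958, -0.286, 0.0]
contact_force: [-4.0, -0.3, 9.1]
gripper_width: 0.001
grasp_force: 4.4
```

Call:
send_rows --rows '[{"x": 0, "y": 0, "z": 0.0015, "wx": 0, "wy": 0, "wz": 0, "hand": -1}, {"x": 0, "y": 0, "z": 0, "wx": 0, "wy": 0, "wz": 0, "hand": -1}, {"x": 0, "y": 0, "z": 0, "wx": 0, "wy": 0, "wz": 0, "hand": -1}, {"x": 0, "y": 0, "z": 0, "wx": 0, "wy": 0, "wz": 0, "hand": -1}, {"x": 0, "y": 0, "z": 0, "wx": 0, "wy": 0, "wz": 0, "hand": -1}, {"x": 0, "y": 0, "z": 0, "wx": 0, "wy": 0, "wz": 0, "hand": -1}, {"x": 0, "y": 0, "z": 0, "wx": 0, "wy": 0, "wz": 0, "hand": -1}, {"x": 0, "y": 0, "z": 0, "wx": 0, "wy": 0, "wz": 0, "hand": -1}, {"x": 0, "y": 0, "z": 0, "wx": 0, "wy": 0, "wz": 0, "hand": -1}, {"x": 0, "y": 0, "z": 0, "wx": 0, "wy": 0, "wz": 0, "hand": -1}]'

```text
time: 22.47
tool_pos: [0.4925, 0.1361, 0.092]
tool_rot: [-0.0, 0.958, -0.286, 0.0]
contact_force: [-4.9, -0.4, 9.9]
gripper_width: -0.002
grasp_force: 4.9
```

Run:
```python
from h import *
a=grab_frame("top");b=grab_frame("side")
cv2.imwrite("pics/c6.png",np.hstack([cv2.resize(a[170:250,180:300],(420,280),interpolation=cv2.INTER_CUBIC),cv2.resize(b[190:290,220:340],(380,317),interpolation=cv2.INTER_CUBIC)[:280]]))
s,R=pose();print(s["contact_force"],s["tool_pos"],s["time"])
```

```text
[-3.55916968 -1.02944229 10.68425649] [0.49254751 0.13608484 0.09202739] 22.5667
```

View pics/c6.png

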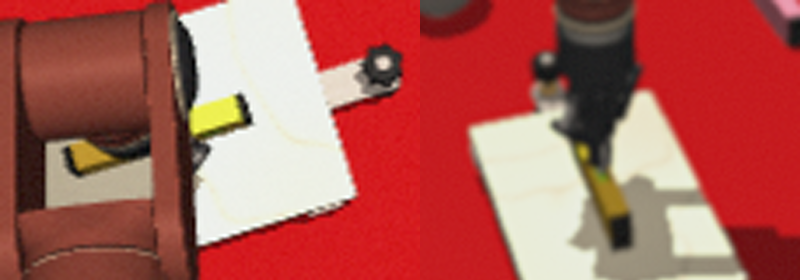

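The level still stands upright in its place, pressed in the middle with about 10 N. In the top crop its ends are at (70,160) and (247,108), as before.

```bash
python3 -c "
from plant import job_done
print(job_done())"
```

```text
the job is handed in; nothing more can be done
None
```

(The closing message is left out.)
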